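Shut and pin the board test jig

TASK

Swing the open blue lid of the board test jig down onto the circuit board, take the red-topped locking pin from its yellow stand and push it down through the hole in the lid's tab into the hole in the jig below, until its collar presses the lid fully shut against the springs under the board. Finish while still holding the pin pressed down like that, because the springs lift the lid as soon as you let go; leave the screw cup, the screwdriver and the gear where they are.

Things in the scene. Friction and masses are not known exactly. Their poses are not given: they have to be found in the camera images.
- jig: Fixed clamshell test jig: grey base 150 (x) x 135 (y) x 45 mm high with a green circuit board in its open nest, and a bare aluminium lug (50 x 36 mm) on its +y side. Origin: underside, on the table, near the middle; x runs along the hinge, y from the hinge side to the lug, z up. Fixed to the table; its place and yaw vary (yaw up to 0.5 rad either way). The hinge lies at y = -65 mm, z = 46 mm, the pin hole at x = 0, y = +67 mm.
- lid (a joint): Angle of the lid about its hinge (rad): 0 = fully shut (level), larger = more open, 1.5 at most. It starts at 0.6 to 1.2. The hinge is stiff (0.16 N m of friction; the lid weighs 0.22 kg), so the lid stays about where it is left. At 0.07 rad the lid's pad meets the circuit board, which lies on springs: let go, the lid stays ajar at about 0.07 to 0.1 rad; about 6 N down at the tab shuts it fully.
- lid_hinge (a point): Middle of the lid's hinge axis, 46 mm above the table. Its axes turn with the lid: x along the hinge, y from the hinge out along the lid to its tab, z out of the lid's outer (upper) face. The lid is a blue frame 130 mm along the hinge with clear panes, reaching from y = 2 to 113 mm, then an aluminium tab 50 mm wide to y = 151 mm; 8 mm thick, its underside at z = 0 and its outer face at z = 8 mm. The solid blue bar at y = 89 to 113 mm is a good place to push.
- lid_hole (a point): Centre of the 13 mm through hole in the lid's tab, at the outer face (in the lid_hinge frame at y = 132 mm, z = 8 mm). Ajar at 0.07 rad it stands about 9 mm higher than when shut, and about 0.9 mm nearer the hinge. Shut, it is 54 mm above the table.
- jig_hole (a point): Centre of the mouth of the 12 mm hole in the jig's lug, 45 mm above the table, 40 mm deep, vertical, the edge bevelled 2 mm. Axes as the jig's.
- pin: Locking pin, 80 g, at first upright in the stand: steel shank 10 mm diameter, 38 mm long with a tapered nose (4 mm across at the tip, full size 6 mm up), above it a steel collar 26 mm diameter x 4 mm, above that a red cylindrical grip 18 mm diameter x 30 mm. Origin: on the axis at the collar's underside; z up along the axis. Grip top at z = 34 mm. In the stand the collar's underside is 48 mm above the table. Seated with the lid shut, it is 54 mm above the table.
- pin_tip (a point): Tip of the pin's nose, 38 mm below the pin's origin. When the pin is home it is 16 mm above the table.
- pin_stand: Fixed yellow block 60 x 60 x 48 mm, origin at the centre of its underside, with a vertical 13 mm hole, 43 mm deep, in the middle of its top, in which the pin stands.
- board: Green circuit board 112 x 92 x 3 mm, loose in the jig's nest on its spring bed; origin at the centre of its underside. Nothing to do with it but shut the lid on it.
- screw_cup: Bystander: steel cup with screws, 70 mm across, 45 mm high; origin at the centre of its underside. Leave alone.
- screwdriver: Bystander: screwdriver with orange handle lying on the table, along its x axis. Leave alone.
- gear: Bystander: white plastic gear, 50 mm across, 26 mm high; origin at the centre of its underside. Leave alone.

How it is judged:
By the outcome, as a careful person would: the job done as asked, in the order asked, and still so for the second after the job is handed in, while the arm keeps its last pose, push and grip.
It also fails if it takes over 51 s, if anything falls off the work surface, if the arm or the gripper's body presses on something with over 40 N, if the wrist force passes 120 N, or if a joint passes its speed limit or range.

ROBOT

A 6-joint arm with a two-finger parallel gripper is mounted at the origin on the work surface. World frame = base frame: x ahead of the robot, y to its left, z up, the work surface at z = 0. Lengths are in mm, angles in rad, forces in N, time in s.
With the tool pointing down it reaches from about 325 to 775 mm from the base axis. Payload 5.5 kg.
Tool frame: the origin (TCP) lies at the very end of the fingers, on their centre line; the grasp point (between the pads) lies 19 mm behind it; z points along the fingers, y is the line along which they close (so a half turn about z gives the same grasp; the last joint's range is limited). The gripper opens to 85 mm and grips with 20 to 120 N. Pads are 22 mm wide; open, the fingers measure 114 mm over their backs; the gripper's body (76 mm by 85 mm) begins 54 mm behind the grasp point. The pads swing forward as they close: fully open they stand 13 mm farther back than shut.
Start: joints at [1.173, 0.091, 1.231, -0, 1.82, -0.057], TCP at [200.55, 565.505, 231.275] pointing down, gripper open.
Joint ranges: [-2.87, 2.87], [-0.86, 2.18], [0.17, 2.46], [-1.51, 4.65], [0.06, 2.69], [-2.65, 2.65]. Speed limits (rad/s): [2.57, 2.57, 3.01, 3.14, 3.14, 3.14].

INTERFACE

Orientations are given as a unit quaternion [w, x, y, z].
In Python, from cell import state, snapshot, job_done gives the robot as it stands.
- The arm moves only by the tool arm_command, never from a script. Its arguments are lists of equal length, an entry for each row: "translation": the shift along the world's x, y, z in m, a list of three; "angular": the turn, a rotation vector about the world's x, y, z in degrees, a list of three. In form: {"translation": [[dx, dy, dz], ...], "angular": [[rx, ry, rz], ...]}. A call has 1 to 10 rows; each row is the pose to reach, as a shift and turn from the pose commanded when the call began; what a row does not reach only later rows make up. A row lasts 1/12 s, in which the tool goes at most 41.7 mm and 7.16 degrees, less where a joint would pass 70% of its speed; a pose out of reach is approached as far as the arm can. A call with a gripper value outside its range is refused whole. "hand" is the closure, from -1 (fully open) to 1 (shut), set as the call begins (left out, the last holds). The fingers move at their own pace and stop on an object; the grip force is fixed at half the most. Time passes only in rows, so rows that repeat a pose let the fingers close. It gives the time, the measured TCP pose, the force, the opening and the grip force at its end, in the units of the state.
- state(): the state, without advancing time (a new reading comes with each control period).
- snapshot(name): name is "scene" or "top" or "wrist"; returns a dict with "color" (384x512x3 uint8, red, green, blue), "K" (3x3 intrinsics, pixels), "rvec" (rotation vector, rad) and "tvec" (3), from world to camera coordinates, as OpenCV has them. Camera axes: x right, y down, z forward; pixel columns grow to the right and rows downward; lengths in mm; the calibration is good to about 2 mm. A picture is of the moment at which its call begins. There is no depth.
- job_done(): hands the job in; it is judged then, once.
The state is a dict: "time": time; "qpos": joint angles; "joint_vel": joint speeds; "joint_torque": joint torques, N m; "tcp_pos": TCP position; "orientation": TCP orientation; "ft_force": force on the tool from outside, world axes, zero at the start; "wrist_torque": the same for the moment, N m; "grip_width": finger opening in mm; "gripper_force": force on a finger pad.
Only numpy, scipy, OpenCV 4.12 (cv2) and the standard library are available. Lean on these libraries where they do the work, as an engineer would, in place of code of your own. Each camera call takes 0.05 s, during which the arm holds its last target. There are 200 camera calls.

## Working session

There is one attempt and no reset: what is moved stays moved. The work goes in short steps, Python scripts to look and compute and a tool call to move; the robot and the scene stay as the last step left them, time stands still between calls to the robot, and variables do not carry over. Pictures are saved under pics/ and viewed, at most 10 in all, crops included, and the job is handed in when it is done.

Besides the shell and the picture viewer there is one more tool, called after ">>>" by a JSON object that holds its "name" and its "arguments", one argument or row to a line. arm_command: Moves the arm, as the interface text tells. Its arguments: {"type":"object","properties":{"translation":{"type":"array"},"angular":{"type":"array"},"hand":{"type":"number"}},"required":["translation","angular"]}

```bash
mkdir -p pics; ls
cat > h.py <<'E'
import numpy as np, cv2
from cell import state, snapshot, job_done
def cam(s):
    R=cv2.Rodrigues(np.array(s["rvec"],float))[0]; t=np.array(s["tvec"],float).ravel(); K=np.array(s["K"],float)
    return K,R,t,-R.T@t
def ray(s,uv):
    K,R,t,c=cam(s); d=R.T@np.linalg.inv(K)@np.array([uv[0],uv[1],1.]); return c,d/np.linalg.norm(d)
def onz(s,uv,z):
    c,d=ray(s,uv); return c+d*(z-c[2])/d[2]
def tri(rs):
    A=np.zeros((3,3));b=np.zeros(3)
    for c,d in rs:
        P=np.eye(3)-np.outer(d,d);A+=P;b+=P@c
    return np.linalg.solve(A,b)
def proj(s,P):
    K,R,t,c=cam(s); q=K@(R@np.array(P,float)+t); return q[:2]/q[2]
def save(s,n): cv2.imwrite(n,s["color"][:,:,::-1])
def blobs(s,lo,hi,mn=30):
    h=cv2.cvtColor(s["color"],cv2.COLOR_RGB2HSV); m=cv2.inRange(h,np.array(lo),np.array(hi))
    n,l,st,ce=cv2.connectedComponentsWithStats(m)
    return [(st[i].tolist(),ce[i].round(1).tolist()) for i in range(1,n) if st[i][4]>mn]
E
python3 - <<'E'
from h import *
S={n:snapshot(n) for n in("scene","top")}
import pickle;pickle.dump(S,open("s0.pkl","wb"))
for n,s in S.items():
    print(n,cam(s)[3].round(),np.diag(cam(s)[0]))
    print("red",blobs(s,(0,150,80),(6,255,255)),blobs(s,(174,150,80),(180,255,255)))
    print("yel",blobs(s,(20,120,100),(35,255,255))); print("blue",blobs(s,(100,120,60),(130,255,255)))
im=np.hstack([cv2.resize(S[n]["color"],(512,384)) for n in S])
for n in S: save(S[n],f"pics/{n}0.png")
E
```

```text
pics
scene [1173.  159.  702.] [417.63014982 417.63014982   1.        ]
red [([417, 184, 10, 13, 75], [421.3, 189.4])] []
yel [([399, 185, 36, 39, 947], [416.7, 205.3])]
blue [([86, 22, 43, 21, 691], [107.3, 32.2]), ([187, 135, 52, 52, 445], [210.6, 163.9])]
top [464. -82. 959.] [416.51101339 416.51101339   1.        ]
red [([107, 265, 10, 7, 53], [111.9, 267.7])] []
yel [([100, 251, 37, 34, 880], [118.1, 267.2])]
blue [([304, 182, 39, 63, 1312], [322.2, 213.7])]
```

View pics/scene0.png

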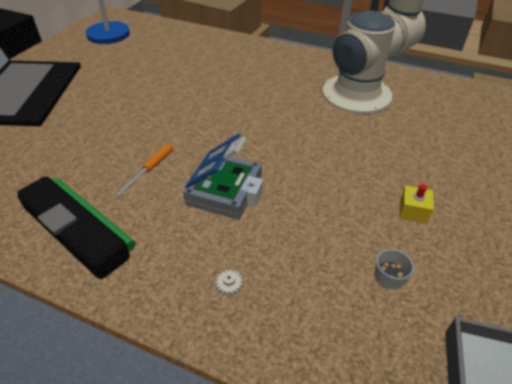

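View pics/top0.png

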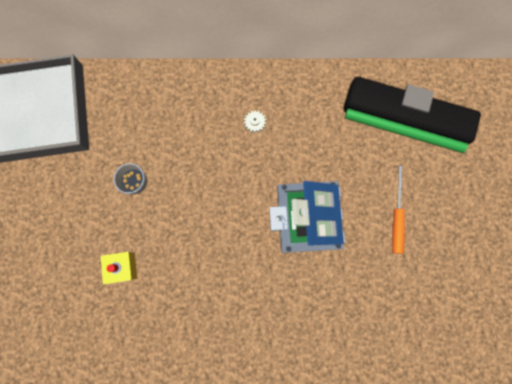

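The scene view shows the jig at about (225,185) with its lid half open, and the stand and pin at (418,200). In the top view the lug is at about (279,218), pointing left (+y), the lid hinge is to the right near x≈340, and the pin is at (112,268).

Run:
```python
from h import *
import pickle;S=pickle.load(open("s0.pkl","rb"));t=S["top"];s=S["scene"]
print("stand",onz(t,(117.5,267.5),40).round(1),"pin top/triang",onz(t,(111.9,267.7),80).round(1),tri([ray(t,(111.9,267.7)),ray(s,(421.3,189.4))]).round(1))
print("lug corners",[onz(t,p,45).round(0)[:2] for p in((271,206),(271,230),(287,206),(287,230))],"hole",onz(t,(281,217.5),45).round(1))
print("base corners",[onz(t,p,45).round(0)[:2] for p in((278,184),(283,251),(338,182),(343,248))])
for n,(x0,y0,w,h) in dict(scene=(170,115,110,110),top=(250,165,110,100)).items():
    c=S[n]["color"][y0:y0+h,x0:x0+w]; cv2.imwrite(f"pics/{n}c.png",cv2.resize(c,None,fx=4,fy=4,interpolation=cv2.INTER_CUBIC)[:,:,::-1])
a=cv2.imread("pics/scenec.png");b=cv2.imread("pics/topc.png")
a=a[:400,:400];b=b[:400,:400]
cv2.imwrite("pics/both.png",np.hstack([a,b]))
```

```text
stand [439.6 235.1  40. ] pin top/triang [440.2 233.   80. ] [439.7 237.4  72.1]
lug corners [array([576., -99.]), array([523., -99.]), array([ 576., -134.]), array([ 524., -134.])] hole [ 550.9 -121.2   45. ]
base corners [array([ 626., -115.]), array([ 478., -125.]), array([ 631., -248.]), array([ 486., -255.])]
```

View pics/both.png

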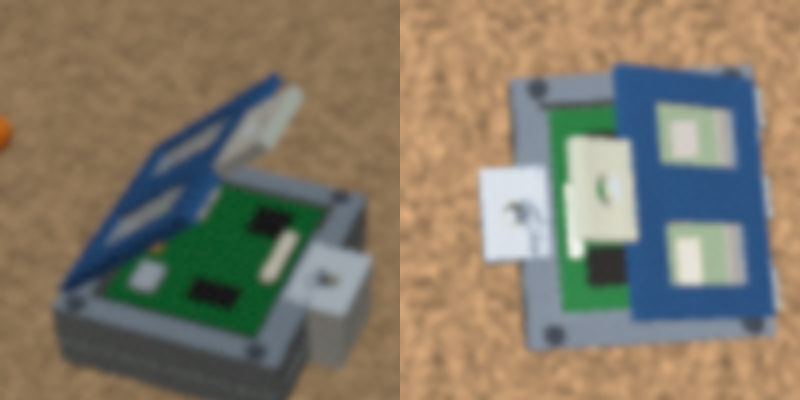

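The crops show the jig hole at scene (251.7,184.8) and top (279,218). The lid tab hole is at top (301.8,212), and the left bolts are at top (284.5,187) and (288.8,248.8), so the yaw is about 0.07.

Run:
```python
from h import *
import pickle;S=pickle.load(open("s0.pkl","rb"));t=S["top"];s=S["scene"]
T=lambda x,y:(250+(x-400)/4,165+y/4)
hole=tri([ray(t,T(515,212)),ray(s,(251.7,184.8))]);print("hole",hole.round(1), onz(t,T(515,212),45).round(1))
print("lugc",[onz(t,T(*p),45).round(1)[:2] for p in((480,168),(486,262))])
e=[(T(538,88),T(555,335)),(T(614,65),T(634,320))]
for a,b in e:
    d=onz(t,a,45)-onz(t,b,45);print("yaw",np.arctan2(d[1],d[0]))
H=onz(t,T(515,212),45);yaw=.075;ex=np.array([np.cos(yaw),np.sin(yaw),0]);ey=np.array([-ex[1],ex[0],0])
h=H-132*ey;h[2]=46;print("hinge",h.round(1))
def inplane(uv):
    c,d=ray(t,uv);k=((h-c)@ex)/(d@ex);p=c+k*d-h;return p@ey,p[2]
c,d=ray(t,T(607,188))
from scipy.optimize import brentq
f=lambda th:np.linalg.norm(proj(t,h+ey*(132*np.cos(th)-8*np.sin(th))+[0,0,132*np.sin(th)+8*np.cos(th)])-np.array(T(607,188)))
for th in np.arange(.5,1.3,.1):print(round(th,2),f(th).round(2))
q=state();print(q["tcp_pos"],q["orientation"],q["time"],q["grip_width"])
```

```text
hole [ 549.1 -114.2   44.4] [ 549.8 -116.2   45. ]
lugc [array([574. , -96.9]), array([ 522.3, -100.4])]
yaw 0.06494776680659661
yaw 0.06664297974342433
hinge [ 559.7 -247.8   46. ]
0.5 12.02
0.6 7.83
0.7 3.03
0.8 2.31
0.9 8.15
1.0 14.43
1.1 21.06
1.2 27.96
[200.44739848 565.24598896 230.25404222] [-2.07027724e-04  1.69583739e-01  9.85515374e-01 -8.71453935e-04] 0.1 85.45718654869353
```

>>> {"name": "arm_command", "arguments": {
  "translation": [
    [0.354, -0.755, -0.011],
    [0.354, -0.755, -0.011],
    [0.354, -0.755, -0.011],
    [0.354, -0.755, -0.011],
    [0.354, -0.755, -0.011],
    [0.354, -0.755, -0.011],
    [0.354, -0.755, -0.011],
    [0.354, -0.755, -0.011],
    [0.354, -0.755, -0.011],
    [0.354, -0.755, -0.011]
  ],
  "angular": [
    [0, 0, -66.7],
    [0, 0, -66.7],
    [0, 0, -66.7],
    [0, 0, -66.7],
    [0, 0, -66.7],
    [0, 0, -66.7],
    [0, 0, -66.7],
    [0, 0, -66.7],
    [0, 0, -66.7],
    [0, 0, -66.7]
  ],
  "hand": 1
}}

```text
time: 0.93
tcp_pos: [377.6, 186.4, 225.5]
orientation: [0.0, 0.686, 0.728, 0.0]
ft_force: [1.1, 1.0, 0.1]
grip_width: 0.2
gripper_force: 0.0
```

>>> {"name": "arm_command", "arguments": {
  "translation": [
    [0.177, -0.376, -0.005],
    [0.177, -0.376, -0.005],
    [0.177, -0.376, -0.005],
    [0.177, -0.376, -0.005],
    [0.177, -0.376, -0.005],
    [0.177, -0.376, -0.005],
    [0.177, -0.376, -0.005],
    [0.177, -0.376, -0.005],
    [0.177, -0.376, -0.005],
    [0.177, -0.376, -0.005]
  ],
  "angular": [
    [0, 0, 0],
    [0, 0, 0],
    [0, 0, 0],
    [0, 0, 0],
    [0, 0, 0],
    [0, 0, 0],
    [0, 0, 0],
    [0, 0, 0],
    [0, 0, 0],
    [0, 0, 0]
  ]
}}

```text
time: 1.77
tcp_pos: [554.7, -189.9, 220.1]
orientation: [-0.0, 0.684, 0.73, -0.0]
ft_force: [1.3, 0.4, 0.0]
grip_width: -0.1
gripper_force: 0.0
```

Run:
```python
from h import *
s=snapshot("wrist");save(s,"pics/w1.png");print(state()["tcp_pos"],cam(s)[3])
for P in((549.5,-115.5,45),(554,-190,122)):print(proj(s,P))
```

```text
[ 556.06747757 -196.10323431  216.88282906] [ 551.21380317 -110.26542192  362.60808291]
[247.35343327  87.46827411]
[246.37180036 190.85129792]
```

View pics/w1.png

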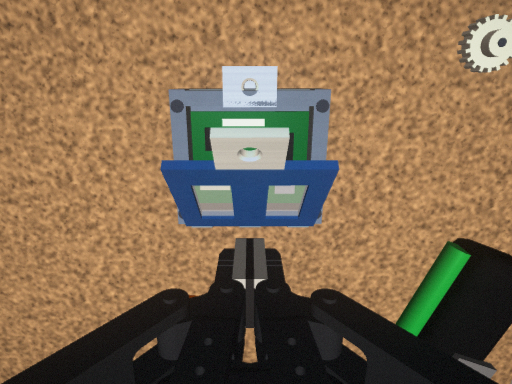

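The wrist view shows the jig hole at (250,87), the lid's tab hole at (250,154), and the blue bar at rows 162-184, columns 165-335. The shut fingers stand behind the bar at row 240.

Run:
```python
from h import *
s=snapshot("wrist");st=state();print(st["tcp_pos"],st["ft_force"])
g=cv2.cvtColor(s["color"],cv2.COLOR_RGB2GRAY)
print(g[78:96,240:262][::2,::2])
H=onz(s,(250,87),45);print("hole",H)
a,b=onz(s,(177.5,106),45),onz(s,(322,106),45);print("bolts",a,b,np.arctan2(*(b-a)[[1,0]]))
a,b=onz(s,(222.5,66.5),45),onz(s,(277,67.5),45);print("lug",a,b)
```

```text
[ 554.85207908 -192.72644333  216.78482543] [-0.97322088  0.90557913 -0.95498185]
[[203 146 219 221 223 220 222 215 213 216 216]
 [208 147 219 221 220 221 221 215 211 217 217]
 [208 186 141 140 141 142 142 164 197 196 200]
 [178 133 134 132 135 133 132 132 192 172 136]
 [178 171 133 132 134 136 133 159 199 156 131]
 [200 215 199 193 172 144 197 219 215 213 175]
 [218 217 215 217 216 218 219 219 220 218 166]
 [182 197 174 178 199 181 201 200 177 172 134]
 [139 160 147 181 193 200 196 179 178 157 136]]
hole [ 553.09939402 -121.49908506   45.        ]
bolts [ 487.11956005 -142.36733118   45.        ] [ 620.5796717  -134.18282349   45.        ] 0.06124879210497829
lug [ 527.51096147 -105.54714641   45.        ] [ 576.14972056 -103.42308495   45.        ]
```

>>> {"name": "arm_command", "arguments": {
  "translation": [
    [0, 0, -0.035],
    [0, 0, -0.07],
    [0, 0, -0.09],
    [-0.001, 0.006, -0.1],
    [-0.001, 0.014, -0.11],
    [-0.002, 0.021, -0.121],
    [-0.002, 0.027, -0.134],
    [-0.002, 0.032, -0.147],
    [-0.003, 0.035, -0.157],
    [-0.003, 0.036, -0.158]
  ],
  "angular": [
    [0, 0, 0],
    [0, 0, 0],
    [0, 0, 0],
    [0, 0, 0],
    [0, 0, 0],
    [0, 0, 0],
    [0, 0, 0],
    [0, 0, 0],
    [0, 0, 0],
    [0, 0, 0]
  ]
}}

```text
time: 2.7
tcp_pos: [550.8, -150.6, 60.6]
orientation: [-0.001, 0.683, 0.73, -0.0]
ft_force: [-0.2, -0.9, 1.3]
grip_width: 0.0
gripper_force: 0.4
```

>>> {"name": "arm_command", "arguments": {
  "translation": [
    [0, 0, 0.03],
    [0, 0, 0.06],
    [0, 0, 0.09],
    [0, 0, 0.1],
    [0, 0, 0.1],
    [0, 0, 0.1],
    [0, 0, 0.1]
  ],
  "angular": [
    [0, 0, 0],
    [0, 0, 0],
    [0, 0, 0],
    [0, 0, 0],
    [0, 0, 0],
    [0, 0, 0],
    [0, 0, 0]
  ]
}}

```text
time: 3.28
tcp_pos: [550.8, -151.6, 160.7]
orientation: [-0.001, 0.683, 0.73, -0.001]
ft_force: [0.5, -0.2, -1.3]
grip_width: 0.1
gripper_force: 0.0
```

Run:
```python
from h import *
s=snapshot("wrist");st=state();print(st["tcp_pos"],st["joint_vel"],cam(s)[3]);save(s,"pics/w2.png")
import pickle;pickle.dump((s,st),open("s2.pkl","wb"))
```

```text
[ 550.57935023 -151.44499339  160.24479774] [ 0.00110976  0.00344729  0.00192093  0.0012385   0.00328394 -0.00042027] [547.50703821 -71.95381877 303.23295849]
```

View pics/w2.png

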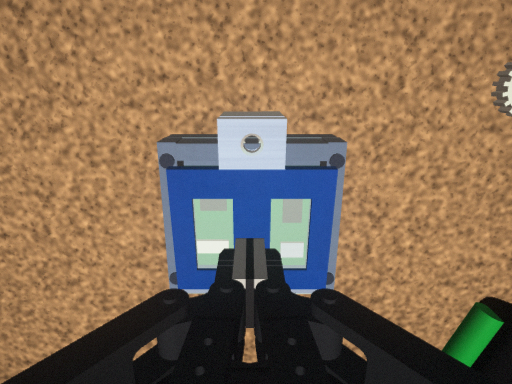

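The lid is down and ajar. Its tab hole is at (252,143), the jig bolts at (167,160) and (337,160).

Run:
```python
from h import *
import pickle;s,st=pickle.load(open("s2.pkl","rb"))
g=cv2.cvtColor(s["color"],cv2.COLOR_RGB2GRAY)
roi=g[131:157,238:266];print(roi[::1,::2])
m=(roi<185).astype(np.uint8);c,_=cv2.findContours(m,cv2.RETR_EXTERNAL,cv2.CHAIN_APPROX_NONE)
for k in c:
    if len(k)>12:
        e=cv2.fitEllipse(k);uv=np.array(e[0])+(238,131);print(e,uv,onz(s,uv,63).round(1))
# bolts by dark blobs
a,b=onz(s,(167,160.5),45),onz(s,(337,160),45);print(a,b,np.arctan2(*(b-a)[[1,0]]))
```

```text
[[206 205 204 203 203 203 204 203 203 204 204 203 202 202]
 [205 204 206 206 204 202 204 205 206 205 205 206 204 203]
 [206 204 205 207 207 204 193 196 199 205 203 208 202 204]
 [206 205 206 206 206 176 172 172 180 189 204 204 204 204]
 [206 206 206 201 179 172 146 132 155 182 191 202 206 205]
 [207 208 206 188 178 123  86  78  92 161 183 199 204 205]
 [208 209 207 183 152 122 110 115 117 129 193 192 208 208]
 [211 211 198 179 101  91  91  92  93  93 163 196 209 211]
 [212 211 186 150  74  73  75  74  79  75 115 193 207 213]
 [211 207 184 137  73  69  70  72  71  73 111 197 200 208]
 [209 203 187 164  69  74  71  70  71  75 107 203 200 207]
 [208 201 189 195  70  73  74  74  73  74 132 206 198 206]
 [209 204 191 141  98  99  98  99  96  99 116 153 204 206]
 [208 203 186 129 127 132 129 131 128 129 129 147 205 207]
 [210 203 191 115 134 133 133 132 130 133 132 144 206 209]
 [212 205 196 110 133 130 135 134 132 133 133 142 207 209]
 [212 209 197 103 133 131 133 134 132 133 146 182 209 211]
 [210 213 204 143 138 132 132 132 132 171 123 204 206 212]
 [210 212 206 197 115 184 152 157 161 168 148 208 205 210]
 [210 211 207 208 126 124 137 168 169 126 189 208 209 207]
 [213 211 211 210 196 131 118 128 130 169 208 210 213 209]
 [214 212 213 213 210 201 157 143 172 204 212 210 211 212]
 [215 214 214 213 209 210 206 203 207 210 213 212 212 213]
 [216 211 215 213 210 211 210 210 210 210 212 209 212 210]
 [211 212 211 212 213 212 208 211 209 211 212 212 212 211]
 [211 214 209 212 214 212 211 210 210 210 211 211 210 209]]
((13.303991317749023, 11.940755844116211), (16.84204864501953, 18.831682205200195), 163.2897491455078) [251.30399132 142.94075584] [ 551.1 -114.3   63. ]
[ 484.9621071  -136.06084208   45.        ] [ 620.62531486 -126.58632878   45.        ] 0.06972527530198226
```

>>> {"name": "arm_command", "arguments": {
  "translation": [
    [-0.012, 0.035, 0.01],
    [-0.026, 0.075, 0.02],
    [-0.04, 0.115, 0.02],
    [-0.054, 0.155, 0.02],
    [-0.068, 0.195, 0.02],
    [-0.083, 0.235, 0.02],
    [-0.097, 0.27, 0.02],
    [-0.11, 0.3, 0.02],
    [-0.111, 0.305, 0.02],
    [-0.111, 0.305, 0.02]
  ],
  "angular": [
    [0, 0, 0],
    [0, 0, 0],
    [0, 0, 0],
    [0, 0, 0],
    [0, 0, 0],
    [0, 0, 0],
    [0, 0, 0],
    [0, 0, 0],
    [0, 0, 0],
    [0, 0, 0]
  ],
  "hand": -1
}}

```text
time: 4.17
tcp_pos: [439.2, 154.8, 181.2]
orientation: [-0.001, 0.682, 0.731, -0.001]
ft_force: [0.6, -0.9, -0.3]
grip_width: 85.1
gripper_force: 0.0
```

Run:
```python
from h import *
import time
snapshot("top");snapshot("top");s=snapshot("wrist");st=state();print(st["tcp_pos"],np.abs(st["joint_vel"]).max());save(s,"pics/w3.png")
for lo,hi,n in(((0,150,60),(8,255,255),"red"),((172,150,60),(180,255,255),"red2"),((20,120,100),(35,255,255),"yel")):print(n,blobs(s,lo,hi))
h=cv2.cvtColor(s["color"],cv2.COLOR_RGB2HSV);m=cv2.inRange(h,(20,120,100),(35,255,255))
c=max(cv2.findContours(m,0,1)[0],key=cv2.contourArea);r=cv2.minAreaRect(c);print(r,onz(s,r[0],48).round(1))
print([onz(s,p,48).round(1)[:2] for p in cv2.boxPoints(r)])
```

```text
[440.5646313  152.28663974 181.77307164] 0.018378796724067947
red [([244, 61, 25, 26, 509], [256.2, 73.4])]
red2 []
yel [([213, 29, 83, 89, 5430], [255.4, 72.4]), ([460, 93, 9, 8, 32], [464.3, 96.5]), ([473, 121, 12, 12, 54], [478.0, 127.2])]
((256.2207336425781, 73.23880767822266), (82.01083374023438, 79.89433288574219), 84.36931610107422) [441.4 238.8  48. ]
[array([406.1, 263.1]), array([466.1, 272.5]), array([479.1, 212.9]), array([414.6, 202.3])]
```

View pics/w3.png

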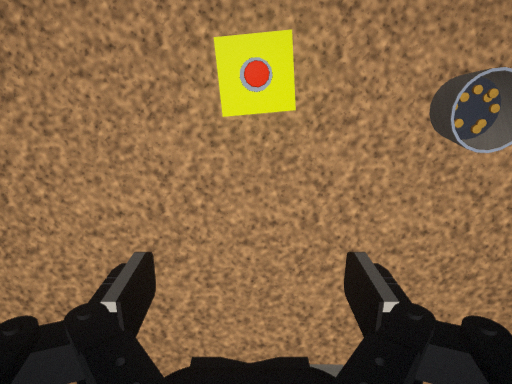

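The red top is at (256,73) with the grey collar ring around it, centred on the yellow stand. The screw cup is at (485,110), clear of the fingers.

Run:
```python
from h import *
s=snapshot("wrist");st=state();print(st["tcp_pos"],cam(s)[3],blobs(s,(0,150,60),(8,255,255))[0][1])
u=blobs(s,(0,150,60),(8,255,255))[0][1];print(onz(s,u,82).round(1),onz(s,u,80))
```

```text
[440.74383734 152.03044988 181.95967146] [437.1965072  232.1408998  324.20442221] [255.7, 72.6]
[440.8 238.   82. ] [440.88008021 238.04886874  80.        ]
```

>>> {"name": "arm_command", "arguments": {
  "translation": [
    [0, 0.03, 0],
    [0, 0.06, 0],
    [0, 0.084, -0.02],
    [0, 0.084, -0.05],
    [0, 0.084, -0.08],
    [0, 0.084, -0.095],
    [0, 0.084, -0.1],
    [0, 0.084, -0.1]
  ],
  "angular": [
    [0, 0, 0],
    [0, 0, 0],
    [0, 0, 0],
    [0, 0, 0],
    [0, 0, 0],
    [0, 0, 0],
    [0, 0, 0],
    [0, 0, 0]
  ]
}}

```text
time: 5.03
tcp_pos: [440.1, 235.8, 80.9]
orientation: [-0.001, 0.684, 0.729, -0.002]
ft_force: [-0.3, 0.0, 0.8]
grip_width: 85.3
gripper_force: 0.0
```

Run:
```python
from h import *
s=snapshot("wrist");st=state();print(st["tcp_pos"],np.abs(st["joint_vel"]).max(),st["orientation"])
for b in blobs(s,(0,150,60),(8,255,255)):print(b,onz(s,b[1],82))
```

```text
[440.918522   236.3287967   82.78866196] 0.03862256428140058 [-5.29996943e-05  6.84095102e-01  7.29392748e-01 -3.28666751e-04]
([231, 228, 35, 39, 973], [247.0, 248.7]) [440.40368845 239.49038035  82.        ]
```

>>> {"name": "arm_command", "arguments": {
  "translation": [
    [0, 0.001, -0.012],
    [0, 0.001, -0.022],
    [0, 0.001, -0.025],
    [0, 0.001, -0.025],
    [0, 0.001, -0.025]
  ],
  "angular": [
    [0, 0, 0],
    [0, 0, 0],
    [0, 0, 0],
    [0, 0, 0],
    [0, 0, 0]
  ]
}}

```text
time: 5.5
tcp_pos: [440.3, 238.3, 57.7]
orientation: [-0.0, 0.683, 0.73, -0.0]
ft_force: [0.6, -0.1, -0.4]
grip_width: 85.4
gripper_force: 0.0
```

>>> {"name": "arm_command", "arguments": {
  "translation": [
    [0, 0, 0],
    [0, 0, 0],
    [0, 0, 0],
    [0, 0, 0],
    [0, 0, 0],
    [0, 0, 0],
    [0, 0, 0]
  ],
  "angular": [
    [0, 0, 0],
    [0, 0, 0],
    [0, 0, 0],
    [0, 0, 0],
    [0, 0, 0],
    [0, 0, 0],
    [0, 0, 0]
  ],
  "hand": 1
}}

```text
time: 6.08
tcp_pos: [440.6, 238.4, 58.1]
orientation: [0.0, 0.683, 0.73, 0.0]
ft_force: [-0.3, -0.1, 1.2]
grip_width: 16.0
gripper_force: 58.6
```

>>> {"name": "arm_command", "arguments": {
  "translation": [
    [0, 0, 0.015],
    [0, 0, 0.035],
    [0, 0, 0.06],
    [0, 0, 0.085],
    [0, 0, 0.1],
    [0, 0, 0.1]
  ],
  "angular": [
    [0, 0, 0],
    [0, 0, 0],
    [0, 0, 0],
    [0, 0, 0],
    [0, 0, 0],
    [0, 0, 0]
  ]
}}

```text
time: 6.58
tcp_pos: [441.9, 239.0, 162.0]
orientation: [0.001, 0.683, 0.73, 0.003]
ft_force: [0.4, -0.3, -0.7]
grip_width: 15.9
gripper_force: 58.6
```

>>> {"name": "arm_command", "arguments": {
  "translation": [
    [0.01, -0.032, 0],
    [0.022, -0.072, 0],
    [0.035, -0.112, 0],
    [0.048, -0.152, 0],
    [0.06, -0.192, 0],
    [0.073, -0.232, 0],
    [0.085, -0.272, 0],
    [0.097, -0.31, 0],
    [0.107, -0.34, 0],
    [0.11, -0.351, 0]
  ],
  "angular": [
    [0, 0, 0],
    [0, 0, 0],
    [0, 0, 0],
    [0, 0, 0],
    [0, 0, 0],
    [0, 0, 0],
    [0, 0, 0],
    [0, 0, 0],
    [0, 0, 0],
    [0, 0, 0]
  ]
}}

```text
time: 7.42
tcp_pos: [550.3, -116.9, 155.2]
orientation: [-0.001, 0.685, 0.729, -0.001]
ft_force: [-0.2, 1.3, -1.3]
grip_width: 16.1
gripper_force: 58.7
```

>>> {"name": "arm_command", "arguments": {
  "translation": [
    [0, 0, -0.015],
    [0, 0, -0.025],
    [0, 0, -0.025],
    [0, 0, -0.025]
  ],
  "angular": [
    [0, 0, 0],
    [0, 0, 0],
    [0, 0, 0],
    [0, 0, 0]
  ]
}}

```text
time: 7.75
tcp_pos: [549.5, -111.6, 131.0]
orientation: [-0.002, 0.683, 0.73, -0.001]
ft_force: [0.3, 1.4, -0.4]
grip_width: 16.0
gripper_force: 58.7
```

Run:
```python
from h import *
s=snapshot("wrist");st=state();print({k:np.round(st[k],2).tolist() for k in("time","tcp_pos","orientation","ft_force","grip_width")},np.abs(st["joint_vel"]).max())
T=np.array(st["tcp_pos"]);print("tip",proj(s,T-[0,0,48]),"collar",proj(s,T-[0,0,10]))
a=s["color"][120:300,170:330];b=snapshot("scene")["color"][130:220,190:290]
import pickle
A=cv2.resize(a,(400,450),interpolation=cv2.INTER_CUBIC);B=cv2.resize(b,(400,360),interpolation=cv2.INTER_CUBIC);B=np.vstack([B,np.zeros((90,400,3),np.uint8)])
cv2.imwrite("pics/c4.png",np.hstack([A,B])[:,:,::-1])
```

```text
{'time': 7.8, 'tcp_pos': [550.02, -111.69, 132.21], 'orientation': [-0.0, 0.68, 0.73, -0.0], 'ft_force': [0.65, -0.61, 0.05], 'grip_width': 15.97} 0.02277128967789166
tip [247.84405468 217.10031114] collar [247.28449782 246.04656518]
```

View pics/c4.png

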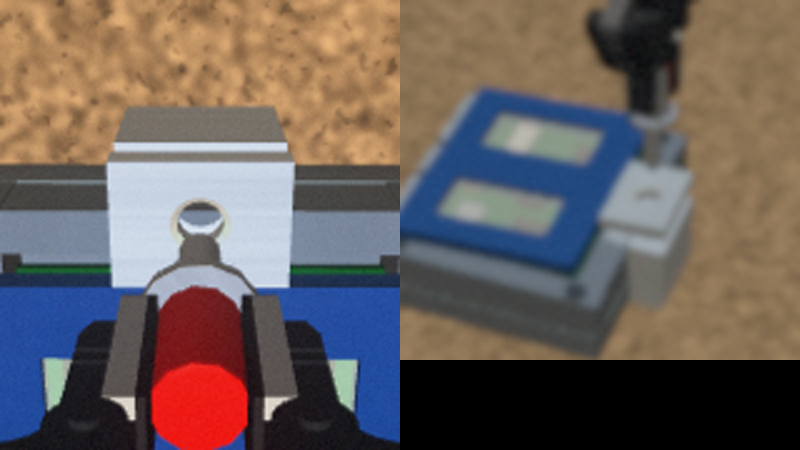

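The wrist crop (left) shows the pin's tip at about (249.7,215.5) just in front of the lid hole, centred at (250,209), with columns aligned. The scene crop (right) shows the lid ajar and the pin above the tab.

Run:
```python
from h import *
s=snapshot("wrist");st=state();print(st["tcp_pos"])
g=cv2.cvtColor(s["color"],cv2.COLOR_RGB2GRAY)
print(g[196:226,238:264:2])
for v in(215,216,217):print("tip",onz(s,(249.7,v),84.2))
for z in(62.5,64):print("hole",onz(s,(250,209),z))
```

```text
[ 550.64732367 -111.93739071  133.49239251]
[[206 206 209 209 206 207 204 209 206 206 206 207 207]
 [206 207 210 207 206 201 208 207 207 207 207 206 207]
 [209 209 210 191 180 178 179 189 208 209 209 208 207]
 [206 207 187 174 131 112 121 183 192 205 207 207 209]
 [208 192 176  94  80  74  79 104 190 201 207 206 207]
 [212 181 129  72  72  69  73  75 131 198 208 210 209]
 [199 176  93  85  87  86  88  88  94 196 205 213 212]
 [187 159 129 128 131 130 130 134 132 175 201 215 216]
 [184 139 136 136 135 135 136 138 137 152 199 212 211]
 [190 135 132 139 134 135 134 134 137 146 201 203 209]
 [183 156 138 135 132 133 135 137 136 137 203 206 212]
 [187 155 188 137 137 135 135 138 179 146 205 209 210]
 [189 125 168 169 134 138 140 138 178 125 210 209 210]
 [196 100 157 142 136 136 133 158 145 118 209 208 211]
 [202  99 118 133 133 134 132 140 127 123 209 211 212]
 [207 144 107 120 137 135 136 130 122 148 208 210 212]
 [205 196 105 111 123 126 125 121 119 188 209 213 213]
 [207 209 105 112 113 104 104 118 129 211 210 213 213]
 [209 211 194 110 103  97  95  98 162 215 210 212 212]
 [212 215 215 122  96  99  96  93 104 212 213 213 213]
 [215 212 205 100  99  98  93  90  82 170 212 213 217]
 [215 215 182  99  99  97  94  91  84 103 215 216 214]
 [214 215 127  95  98  96  95  89  87  87 214 213 213]
 [214 213  96  98  99  98  95  92  87  78 216 215 212]
 [214 210  91  92  95  92  94  93  88  79 188 211 211]
 [211 210  92  96  96  95  96  92  83  78 181 209 207]
 [209 202  95  95  98  95  95  90  87  82 179 205 205]
 [210 204  91  92  84  92  93  90  85  82 155 209 209]
 [209 154  93  93  92  93  95  92  89  87 154 210 212]
 [206 103  91  92  99  98  98  86  92  91 104 192 211]]
tip [ 552.23335966 -111.31547556   84.2       ]
tip [ 552.27922064 -111.99034199   84.2       ]
tip [ 552.32517525 -112.66658629   84.2       ]
hole [ 552.77239031 -115.80848804   62.5       ]
hole [ 552.72911679 -115.2191269    64.        ]
```

>>> {"name": "arm_command", "arguments": {
  "translation": [
    [0, -0.0015, 0],
    [0, -0.0015, -0.006],
    [0, -0.0015, -0.012],
    [0, -0.0015, -0.018],
    [0, -0.0015, -0.024],
    [0, -0.0015, -0.028],
    [0, -0.0015, -0.03],
    [0, -0.0015, -0.03]
  ],
  "angular": [
    [0, 0, 0],
    [0, 0, 0],
    [0, 0, 0],
    [0, 0, 0],
    [0, 0, 0],
    [0, 0, 0],
    [0, 0, 0],
    [0, 0, 0]
  ]
}}

```text
time: 8.57
tcp_pos: [550.0, -114.1, 101.8]
orientation: [-0.001, 0.683, 0.73, -0.0]
ft_force: [0.2, 0.0, -0.2]
grip_width: 16.0
gripper_force: 58.7
```

>>> {"name": "arm_command", "arguments": {
  "translation": [
    [0, 0, -0.003],
    [0, 0, -0.006],
    [0, 0, -0.009],
    [0, 0, -0.012],
    [0, 0, -0.012]
  ],
  "angular": [
    [0, 0, 0],
    [0, 0, 0],
    [0, 0, 0],
    [0, 0, 0],
    [0, 0, 0]
  ]
}}

```text
time: 8.98
tcp_pos: [550.0, -114.1, 89.9]
orientation: [-0.001, 0.683, 0.73, -0.0]
ft_force: [0.7, -0.2, -0.9]
grip_width: 15.8
gripper_force: 58.7
```

>>> {"name": "arm_command", "arguments": {
  "translation": [
    [0, 0, -0.002],
    [0, 0, -0.004],
    [0, 0, -0.006],
    [0, 0, -0.008],
    [0, 0, -0.01],
    [0, 0, -0.01]
  ],
  "angular": [
    [0, 0, 0],
    [0, 0, 0],
    [0, 0, 0],
    [0, 0, 0],
    [0, 0, 0],
    [0, 0, 0]
  ]
}}

```text
time: 9.48
tcp_pos: [550.2, -114.2, 80.2]
orientation: [-0.0, 0.683, 0.73, -0.0]
ft_force: [0.0, 0.6, -1.3]
grip_width: 16.1
gripper_force: 58.7
```

>>> {"name": "arm_command", "arguments": {
  "translation": [
    [0, 0, -0.002],
    [0, 0, -0.004],
    [0, 0, -0.006],
    [0, 0, -0.008],
    [0, 0, -0.01],
    [0, 0, -0.01]
  ],
  "angular": [
    [0, 0, 0],
    [0, 0, 0],
    [0, 0, 0],
    [0, 0, 0],
    [0, 0, 0],
    [0, 0, 0]
  ]
}}

```text
time: 9.98
tcp_pos: [550.5, -114.0, 70.8]
orientation: [-0.0, 0.683, 0.73, 0.0]
ft_force: [0.7, 0.7, 0.5]
grip_width: 16.4
gripper_force: 58.7
```

Run:
```python
from h import *
st=state();print({k:np.round(st[k],2).tolist() for k in("time","tcp_pos","ft_force","wrist_torque","grip_width")})
```

```text
{'time': 9.98, 'tcp_pos': [550.49, -114.01, 70.75], 'ft_force': [0.69, 0.68, 0.46], 'wrist_torque': [0.1, 0.08, -0.02], 'grip_width': 16.37}
```

>>> {"name": "arm_command", "arguments": {
  "translation": [
    [0, 0, -0.001],
    [0, 0, -0.002],
    [0, 0, -0.003],
    [0, 0, -0.004],
    [0, 0, -0.004],
    [0, 0, -0.004]
  ],
  "angular": [
    [0, 0, 0],
    [0, 0, 0],
    [0, 0, 0],
    [0, 0, 0],
    [0, 0, 0],
    [0, 0, 0]
  ]
}}

```text
time: 10.48
tcp_pos: [550.6, -114.1, 66.9]
orientation: [0.0, 0.683, 0.73, 0.0]
ft_force: [-0.5, 1.6, 2.2]
grip_width: 15.9
gripper_force: 58.9
```

>>> {"name": "arm_command", "arguments": {
  "translation": [
    [0, 0, -0.001],
    [0, 0, -0.002],
    [0, 0, -0.003],
    [0, 0, -0.003],
    [0, 0, -0.003]
  ],
  "angular": [
    [0, 0, 0],
    [0, 0, 0],
    [0, 0, 0],
    [0, 0, 0],
    [0, 0, 0]
  ]
}}

```text
time: 10.9
tcp_pos: [550.6, -114.1, 64.9]
orientation: [0.0, 0.683, 0.73, 0.0]
ft_force: [-1.8, 2.8, 8.8]
grip_width: 15.8
gripper_force: 59.6
```

>>> {"name": "arm_command", "arguments": {
  "translation": [
    [0, 0, -0.001],
    [0, 0, -0.002],
    [0, 0, -0.002],
    [0, 0, -0.002]
  ],
  "angular": [
    [0, 0, 0],
    [0, 0, 0],
    [0, 0, 0],
    [0, 0, 0]
  ]
}}

```text
time: 11.23
tcp_pos: [550.7, -114.1, 64.1]
orientation: [0.001, 0.683, 0.73, 0.0]
ft_force: [-4.9, 3.2, 13.0]
grip_width: 15.8
gripper_force: 60.2
```

Run:
```python
from h import *
w=snapshot("wrist")["color"][120:300,170:330];st=state();print({k:np.round(st[k],2).tolist() for k in("time","tcp_pos","ft_force","wrist_torque","grip_width")})
b=snapshot("scene")["color"][130:220,190:290]
A=cv2.resize(w,(400,450),interpolation=cv2.INTER_CUBIC);B=cv2.resize(b,(400,360),interpolation=cv2.INTER_CUBIC);B=np.vstack([B,np.zeros((90,400,3),np.uint8)])
cv2.imwrite("pics/c5.png",np.hstack([A,B])[:,:,::-1])
```

```text
{'time': 11.28, 'tcp_pos': [550.72, -114.07, 64.16], 'ft_force': [-4.62, 4.06, 13.6], 'wrist_torque': [0.65, 1.05, -0.01], 'grip_width': 16.16}
```

View pics/c5.png

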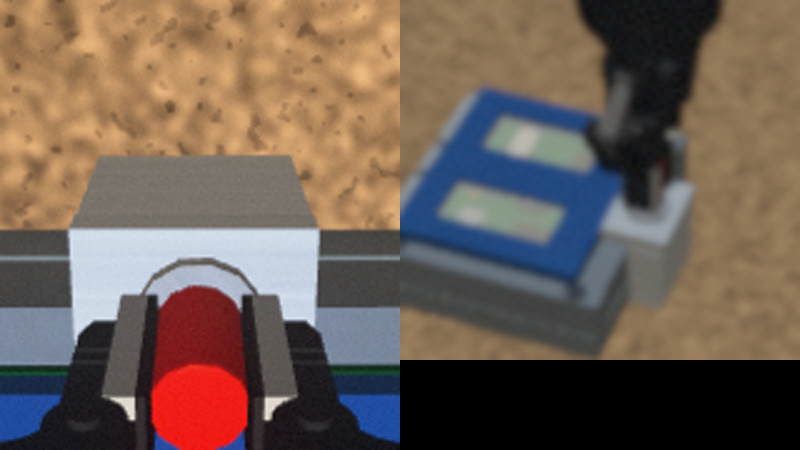

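The wrist crop (left) shows the collar flat on the tab with no gap to the lug below. In the scene crop (right) the lid lies level. I'll relieve the side load and press a little more.

>>> {"name": "arm_command", "arguments": {
  "translation": [
    [-0.0005, 0.0003, -0.0005],
    [-0.001, 0.0007, -0.001],
    [-0.001, 0.0007, -0.0015],
    [-0.001, 0.0007, -0.0015],
    [-0.001, 0.0007, -0.0015]
  ],
  "angular": [
    [0, 0, 0],
    [0, 0, 0],
    [0, 0, 0],
    [0, 0, 0],
    [0, 0, 0]
  ]
}}

```text
time: 11.75
tcp_pos: [550.7, -114.0, 64.1]
orientation: [0.002, 0.683, 0.73, 0.001]
ft_force: [-4.9, 1.5, 17.0]
grip_width: 16.0
gripper_force: 60.6
```

Run:
```python
from h import *
s=snapshot("wrist");st=state();print({k:np.round(st[k],2).tolist() for k in("time","tcp_pos","ft_force","wrist_torque","grip_width")})
g=cv2.cvtColor(s["color"],cv2.COLOR_RGB2GRAY);print(g[200:270:2,[200,206,212,290,294]].T)
```

```text
{'time': 11.8, 'tcp_pos': [550.66, -114.02, 64.07], 'ft_force': [-4.31, 1.33, 17.89], 'wrist_torque': [0.4, 0.99, 0.05], 'grip_width': 15.67}
[[146 148 158 114 112 114 209 218 218 218 217 214 217 213 213 212 212 214
  215 220 216 217 219 212 218 222 218 210 169  84  43  28  47  29  28]
 [114 111 113 113 112 115 209 218 214 216 214 212 216 212 213 214 213 214
  215 221 213 215 217 215 213  39  33  30  33  36  43  28  41  32  31]
 [115 118 117 110 112 114 207 218 218 218 215 214 216 213 212 215 212 213
  214 220 215 215 214 215 107  36  34  34  33  31  41  33  46  51  61]
 [117 118 119 112 110 111 209 218 217 215 210 209 211 207 208 209 209 207
  211 219 211 211 212 211 105  35  29  32  28  31  46  27  43  30  27]
 [137 126 127 105 113 110 208 220 216 215 209 206 210 209 208 211 210 208
  212 218 210 210 212 213 214 115  32  33  37  26  45  30  39  35  28]]
```

```bash
python3 -c "
from h import *
print(job_done())"
```

```text
the job is handed in; nothing more can be done
None
```

The lid is shut and the pin is through the tab into the jig hole; I handed the job in at about 11.8 s with the pin still gripped and pressed down at about 17 N, and the cup, screwdriver and gear were never approached.

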